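Free a limit switch's roller arm and trip it

ROBOT

A 6-joint arm with a two-finger parallel gripper is mounted at the origin on the work surface. World frame = base frame: x ahead of the robot, y to its left, z up, the work surface at z = 0. Lengths are in m, angles in rad, forces in N, time in s.
With the tool pointing down it reaches from about 0.425 to 0.95 m from the base axis. Payload 3.5 kg.
Tool frame: the origin (TCP) lies at the very end of the fingers, on their centre line; the grasp point (between the pads) lies ctrl.grip_point_offset behind it (ctrl.grip_point_offset is the distance from the TCP to the grasp point, in m); z points along the fingers, y is the direction in which the jaws open and shut (so a half turn about z gives the same grasp; the last joint's range is limited). The gripper opens to 85 mm and grips with 20 to 120 N. Pads are 22 mm wide; open, the fingers measure 114 mm over their backs; the gripper's body (76 mm by 85 mm) begins 54 mm behind the grasp point. The pads swing forward as they close: fully open they stand 13 mm farther back than shut.
Start: joints at [1.088, 0.286, 1.577, -0, 1.279, -0.15], TCP at [0.22, 0.638, 0.231] pointing down, gripper open.
Joint ranges: [-2.77, 2.77], [-0.9, 2.22], [0.21, 2.48], [-1.53, 4.67], [0.24, 2.81], [-2.84, 2.84]. Speed limits (rad/s): [2.79, 2.79, 3.14, 3.14, 3.14, 3.14].

INTERFACE

Orientations are given as a unit quaternion [x, y, z, w].
In Python, from plant import ctrl gives the robot as it stands.
- The arm moves only by the tool servo_tool, never from a script. Its argument "increments" is a list of rows, each a list of 5 numbers: the opening, from 0 (shut) to 1 (fully open), then the shift along the world's x, y, z in units of 40 mm (1.0 is 40 mm), then the turn about the world's z in units of 5 degrees (1.0 is 5 degrees). A call has exactly 10 rows; each row is the pose to reach, as a shift and turn from the pose measured when the call began; what a row does not reach only later rows make up. A row lasts 1/12 s, in which the tool goes at most 41.7 mm and 7.16 degrees, less where a joint would pass 70% of its speed; a pose out of reach is approached as far as the arm can. A call with a gripper value outside its range is refused whole. The fingers move at their own pace and stop on an object; "grip_force" is the grip in N (left out, the last holds). Time passes only in rows, so rows that repeat a pose let the fingers close, or fill a call up. It gives the time, the measured TCP pose, the force and the opening at its end, in the units of the state.
- ctrl.get_state(): the state, without advancing time (a new reading comes with each control period).
- ctrl.read_camera(name): name is "side" or "top"; returns a dict with "frame" (384x512x3 uint8, red, green, blue), "K" (3x3 intrinsics, pixels), "extrinsics" (4x4, takes a point from camera to world coordinates). Camera axes: x right, y down, z forward; pixel columns grow to the right and rows downward; lengths in m; the calibration is good to about 2 mm. A picture is of the moment at which its call begins. There is no depth.
- ctrl.sign_off(): hands the job in, once; it reports no verdict.
Trained networks look in a picture, given as the dict that the camera call returned (one of the last four; its "shot" number tells which), for a name from the list of things; names that differ only in an ending like _2 or _b are one class to them, and where a whole thing is asked for, a point or a joint stands for the part that bears it (a point fixed in the world has none). Each returns a list of dicts, best first, with "conf" (0 to 1); they miss things now and then, are a little off and sometimes report something else, mostly with a low value. They report only what shows in the picture. A call takes as long as a camera call.
- ctrl.masks_of(picture, query): "region" (384x512 bool, what is visible of it) and "extent" ([left, top, right, bottom] in pixels, round what is visible of it).
- ctrl.landmark_of(picture, query): "centre" ([row, column] in pixels: a listed point, or the origin of a listed thing).
The state is a dict: "time": time; "qpos": joint angles; "dq": joint speeds; "joint_efforts": joint torques, N m; "eef_pos": TCP position; "tcp_rot": TCP orientation; "contact_force": force on the tool from outside, world axes, zero at the start; "wrist_torque": the same for the moment, N m; "opening": opening from 0.0 (shut) to 1.0 (fully open).
Only numpy, scipy, OpenCV 4.12 (cv2) and the standard library are available. Lean on these libraries where they do the work, as an engineer would, in place of code of your own. Each camera call takes 0.05 s, during which the arm holds its last target. There are 200 camera calls.

TASK

The limit switch with the roller at the end of its arm still has its transport lock on: unscrew its knurled lock screw about one full turn (anticlockwise from above, regripping as needed) until its stem stands clear above the arm. Then push the roller arm sideways, about 40 degrees the way that the stem barred, until the switch trips, hold it there for about a second without running it against its end stop, and let it spring back to rest. Leave the screw up, and leave the whisker switch and the other things on the bench alone.

Things in the scene. Friction and masses are not known exactly. Their poses are not given: they have to be found in the camera images.
- pivot (a point): point on the vertical turning axis of the roller arm, 80 mm above the bench. The switch is fixed to the bench: grey housing 60 x 50 mm, 62 mm high, on a 115 x 90 x 12 mm base plate. The point's x axis points level along the arm at rest, from shaft to roller; z up; y to the side to which the arm is to be pushed (anticlockwise from above).
- roller (a point): middle (half-way up) of the roller: white plastic cylinder, axis upright, 26 mm across, 24 mm tall (86 to 110 mm above the bench), fixed on top of the end of the arm 130 mm from the pivot. The arm is a level steel bar 142 mm long, 10 mm wide, 8 mm thick (78 to 86 mm above the bench).
- lever (a joint): angle of the roller arm, rad: 0 at rest against its stop, grows anticlockwise seen from above (towards the pivot point's +y). A spring returns it: about 1.2 N at the roller to start it moving, 3.5 N at 0.7 rad. The switch trips at 0.52 rad (30 degrees); its end stop is at 1.05 rad (60 degrees). With the lock screw down, its stem bars the way.
- knob (a point): middle (half-way up) of the lock screw's head: knurled steel cylinder, axis upright, 36 mm across, 26 mm tall, its middle about 144 mm above the bench when screwed down; 45 mm from the pivot along the arm and 12 mm to the arm's +y side. Under it an 8 mm stem goes down beside the arm, to 76 mm above the bench.
- bracket (a point): top of the fixed steel bracket that carries the lock screw, 118 mm above the bench, right above its upright post (14 x 12 mm), which stands 45 mm along the arm and 30 mm to the -y side of it. From there a level bridge 14 mm wide, 12 mm thick runs over the arm to the screw.
- lock_screw (a joint): angle of the lock screw, rad: 0 screwed right down, grows as it is unscrewed (anticlockwise seen from above), top end stop at 7.0. The head and stem rise 2 mm per rad (12.6 mm a turn); the stem's tip is level with the arm's top at 5.0 and counts as clear above 5.6. It turns easily (0.04 N m) and stays where it is left.
- other_pivot (a point): the neighbour, not to be touched: a fixed limit switch with the same housing and base plate; this point is on its vertical shaft 80 mm above the bench. Its x axis points along its bare whisker rod (7 mm thick, 140 mm long, no roller, no bracket) at 84 mm above the bench.
- whisker (a joint): angle of the neighbour's whisker rod, rad, 0 at rest, sprung both ways
- wrench: bystander: flat steel open-end wrench, 160 mm long, lying flat on the table between the two switches
- screwdriver: bystander: screwdriver 180 mm long lying on the table in front of the switches
- bearing_block: bystander: aluminium bearing block 50 x 70 x 34 mm on the table
- motor: bystander: small black motor with aluminium flange, 60 x 60 mm square, about 130 mm long with its shaft, lying at the back
- grease_jar: bystander: white jar with a black cap, 60 mm across, 70 mm tall, at the back
- parts_tray: bystander: empty grey plastic tray 120 x 170 x 40 mm at the right
- coupling: bystander: aluminium sleeve 40 mm across, 50 mm tall, standing at the front left
- spacer: bystander: flat aluminium spacer bar 50 x 110 x 20 mm at the left

How it is judged:
By the outcome, as a careful person would: the job done as asked, in the order asked, and still so for the second after the job is handed in, with the robot touching nothing.
It also fails if it takes over 69 s, if anything falls off the work surface, if the arm or the gripper's body presses on something with over 40 N, if the wrist force passes 120 N, or if a joint passes its speed limit or range.

## Working session

There is one attempt and no reset: what is moved stays moved. The work goes in short steps, Python scripts to look and compute and a tool call to move; the robot and the scene stay as the last step left them, time stands still between calls to the robot, and variables do not carry over. Pictures are saved under pics/ and viewed, about 8 in all and at most 12, crops included, and the job is handed in when it is done.

Besides the shell and the picture viewer there is one more tool, called after "Call:" as name([rows], argument=value, ...), one row to a line, values as JSON. servo_tool: Moves the arm, as the interface text tells. Its arguments: {"type":"object","properties":{"increments":{"type":"array"},"grip_force":{"type":"number"}},"required":["increments"]}

```bash
mkdir -p pics
cat > h.py <<'E'
import numpy as np,cv2
from plant import ctrl
def ray(p,rc):
    K=np.array(p["K"]);E=np.array(p["extrinsics"])
    d=E[:3,:3]@np.linalg.solve(K,[rc[1],rc[0],1.]);return E[:3,3],d
def atz(p,rc,z):
    o,d=ray(p,rc);return o+d*(z-o[2])/d[2]
def tri(a,b):
    A=np.zeros((3,3));B=np.zeros(3)
    for o,d in(a,b):
        d=d/np.linalg.norm(d);M=np.eye(3)-np.outer(d,d);A+=M;B+=M@o
    return np.linalg.solve(A,B)
def proj(p,X):
    E=np.linalg.inv(np.array(p["extrinsics"]));c=E[:3,:3]@X+E[:3,3];u=np.array(p["K"])@c;return u[:2]/u[2]
def save(p,n): cv2.imwrite("pics/"+n,cv2.cvtColor(p["frame"],cv2.COLOR_RGB2BGR))
E
python3 - <<'E'
from h import *
np.set_printoptions(precision=4,suppress=True)
s=ctrl.get_state();print(s,ctrl.grip_point_offset)
P={n:ctrl.read_camera(n) for n in("top","side")}
for n in P: save(P[n],n+"0.png");print(n,np.array(P[n]["extrinsics"]))
for q,z in(("pivot",.08),("roller",.098),("knob",.144),("bracket",.118),("other_pivot",.08)):
    L={}
    for n in P:
        r=ctrl.landmark_of(P[n],q)
        for d in r[:2]: print(q,n,d["conf"],d["centre"],atz(P[n],d["centre"],z))
        if r:L[n]=ray(P[n],r[0]["centre"])
    if len(L)==2: print("  tri",tri(L["top"],L["side"]))
E
python3 -c "
import cv2,numpy as np
a=np.hstack([cv2.imread('pics/top0.png'),cv2.imread('pics/side0.png')]);cv2.imwrite('pics/both0.png',cv2.resize(a,(800,300),interpolation=cv2.INTER_AREA))"
```

```text
{'time': 0.0, 'qpos': array([ 1.088 ,  0.2872,  1.5782,  0.    ,  1.2786, -0.15  ]), 'dq': array([ 0.0006,  0.001 , -0.0005, -0.0015,  0.0006, -0.    ]), 'joint_efforts': array([ -0.0006, -40.5978, -29.2627,  -0.0002,   0.0057,  -0.    ]), 'eef_pos': array([0.2202, 0.6374, 0.2299]), 'tcp_rot': array([ 0.1656,  0.9862, -0.0011, -0.0004]), 'contact_force': array([-0.7446, -1.2071,  0.6884]), 'wrist_torque': array([ 0.0063,  0.0415, -0.016 ]), 'opening': 1.001808234611387} 0.0187
top [[-0.1276 -0.97    0.2068  0.3045]
 [-0.9918  0.1259 -0.0217  0.0179]
 [-0.005  -0.2079 -0.9781  1.4224]
 [ 0.      0.      0.      1.    ]]
side [[-0.9569 -0.2255  0.1829  0.3873]
 [-0.2901  0.7678 -0.5713  0.5831]
 [-0.0116 -0.5998 -0.8001  0.9011]
 [ 0.      0.      0.      1.    ]]
pivot top 0.82 [180.0, 314.1] [ 0.5897 -0.1928  0.08  ]
pivot top 0.68 [171.6, 383.2] [ 0.5885 -0.4174  0.08  ]
pivot side 0.6 [133.6, 269.1] [ 0.5901 -0.2072  0.08  ]
  tri [ 0.5858 -0.19    0.0979]
roller top 0.57 [170.5, 273.2] [ 0.6333 -0.0659  0.098 ]
roller side 0.73 [157.5, 245.6] [ 0.6258 -0.0759  0.098 ]
  tri [ 0.6259 -0.0652  0.1116]
knob top 0.71 [179.7, 297.3] [ 0.5837 -0.1321  0.144 ]
knob side 0.55 [130.9, 268.7] [ 0.5784 -0.156   0.144 ]
knob side 0.43 [189.2, 256.6] [0.5515 0.0576 0.144 ]
  tri [ 0.5743 -0.1288  0.1724]
bracket top 0.7 [168.5, 297.3] [ 0.625  -0.1404  0.118 ]
bracket side 0.96 [137.6, 251.4] [ 0.6273 -0.1397  0.118 ]
  tri [ 0.6264 -0.1405  0.117 ]
other_pivot top 0.59 [202.9, 204.6] [0.5608 0.1631 0.08  ]
other_pivot side 0.64 [232.6, 239.9] [0.5669 0.1582 0.08  ]
other_pivot side 0.57 [234.2, 171.5] [0.7351 0.2129 0.08  ]
  tri [0.5622 0.1625 0.0879]
```

View pics/top0.png

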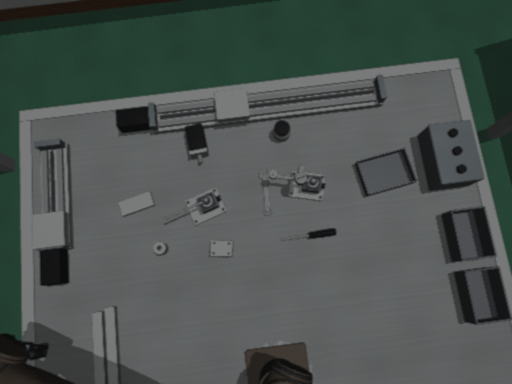

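View pics/side0.png

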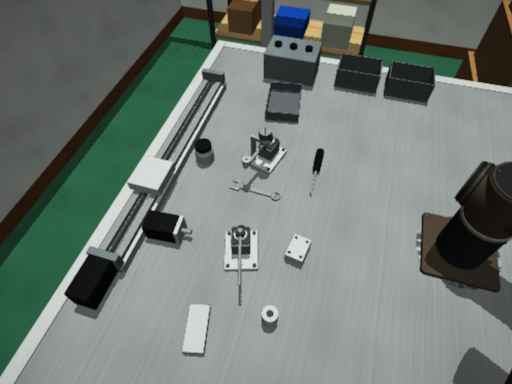

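Run:
```python
from h import *
import cv2
a=cv2.imread('pics/top0.png')[145:215,250:340];b=cv2.imread('pics/side0.png')[115:185,225:315]
o=np.hstack([cv2.resize(x,(400,311),interpolation=cv2.INTER_CUBIC) for x in(a,b)])
cv2.imwrite('pics/crop0.png',cv2.convertScaleAbs(o,alpha=1.5))
```

```text
(no output)
```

View pics/crop0.png

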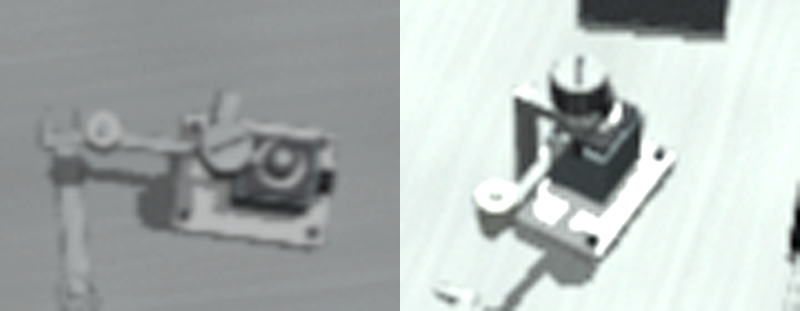

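Run:
```python
from h import *
from scipy.optimize import least_squares
P={n:ctrl.read_camera(n) for n in("top","side")}
obs=[("top",(300.3,178),(.045,.012,.157)),("top",(301.4,168.2),(.045,-.030,.118)),("top",(273,173.8),(.13,0,.11)),("top",(313.7,181.6),(0,0,.09)),
("side",(265.8,130.6),(.045,.012,.157)),("side",(265.8,135.3),(.045,.012,.144)),("side",(253.8,135.3),(.045,-.03,.118)),("side",(245.9,158.8),(.13,0,.11))]
def W(v,l):
    c,s=np.cos(v[2]),np.sin(v[2]);return np.array([v[0]+c*l[0]-s*l[1],v[1]+s*l[0]+c*l[1],l[2]])
f=lambda v:np.concatenate([proj(P[n],W(v,l))-np.array(u) for n,u,l in obs])
r=least_squares(f,[.59,-.19,1.27],loss="soft_l1")
print(r.x,np.degrees(r.x[2]));print(f(r.x).reshape(-1,2).round(1))
for n,l in(("knob",(.045,.012,.144)),("bracket",(.045,-.03,.118)),("roller",(.13,0,.098))):print(n,W(r.x,l))
```

```text
[ 0.58225843 -0.18716101  1.27901185] 73.28198072377545
[[ 0.2  0.4]
 [-0.2  0.1]
 [-0.1  0.1]
 [-0.6  0.2]
 [-0.2  0.4]
 [-0.3 -1.2]
 [-0.1 -0.5]
 [ 0.2 -0.3]]
knob [ 0.58371042 -0.14061112  0.144     ]
bracket [ 0.62393517 -0.15269292  0.118     ]
roller [ 0.61965445 -0.06265584  0.098     ]
```

Call:
servo_tool([
  [1,0.3,-0.65,0,-0.8],
  [1,0.6,-1.3,0,-1.6],
  [1,0.9,-1.95,0,-2.4],
  [1,1.2,-2.6,0,-3.2],
  [1,1.5,-3.25,0,-4.0],
  [1,1.8,-3.9,0,-4.8],
  [1,2.1,-4.55,0,-5.6],
  [1,2.4,-5.2,0,-6.4],
  [1,2.7,-5.85,0,-7.2],
  [1,3.0,-6.5,0,-8.0],
], grip_force=40)

```text
time: 1.53
eef_pos: [0.3408, 0.3768, 0.2316]
tcp_rot: [0.494, 0.869, 0.0, 0.0]
contact_force: [0.8, -0.2, -0.1]
opening: 0.999
```

Call:
servo_tool([
  [1,0.3,-0.65,0,-0.8],
  [1,0.6,-1.3,0,-1.6],
  [1,0.9,-1.95,0,-2.4],
  [1,1.2,-2.6,0,-3.2],
  [1,1.5,-3.25,0,-4.0],
  [1,1.8,-3.9,0,-4.8],
  [1,2.1,-4.55,0,-5.6],
  [1,2.4,-5.2,0,-6.4],
  [1,2.7,-5.85,0,-7.2],
  [1,3.0,-6.5,0,-8.0],
])

```text
time: 2.37
eef_pos: [0.4613, 0.1154, 0.232]
tcp_rot: [0.763, 0.646, 0.001, 0.001]
contact_force: [-0.1, 1.3, -1.1]
opening: 1.001
```

Call:
servo_tool([
  [1,0.4,-0.8,0,-0.9],
  [1,0.8,-1.6,0,-1.8],
  [1,1.2,-2.4,0,-2.7],
  [1,1.55,-3.2,-0.1,-3.6],
  [1,1.9,-4.0,-0.2,-4.5],
  [1,2.3,-4.8,-0.3,-5.4],
  [1,2.7,-5.6,-0.4,-6.3],
  [1,3.07,-6.41,-0.6,-7.2],
  [1,3.07,-6.41,-0.8,-8.1],
  [1,3.07,-6.41,-0.8,-8.1],
])

```text
time: 3.2
eef_pos: [0.5835, -0.1426, 0.1978]
tcp_rot: [0.94, 0.34, -0.001, -0.001]
contact_force: [0.0, 0.3, -0.4]
opening: 0.999
```

Run:
```python
from h import *
P={n:ctrl.read_camera(n) for n in("top","side")}
s=ctrl.get_state();print(s["eef_pos"],s["qpos"],s["tcp_rot"])
c=[]
for n,(r,k) in(("top",(135,245)),("side",(85,215))):
    f=P[n]["frame"].copy()[:,:,::-1]; f=cv2.resize(f[r:r+80,k:k+100],(400,320),interpolation=cv2.INTER_CUBIC)
    for X,col in((s["eef_pos"],(0,0,255)),(np.array([.5837,-.1406,.157]),(0,255,0))):
        u=(proj(P[n],X)-[k,r])*4;cv2.circle(f,tuple(int(v) for v in u),3,col,-1)
    c.append(f)
cv2.imwrite("pics/c1.png",cv2.convertScaleAbs(np.hstack(c),alpha=1.4))
```

```text
[ 0.58365213 -0.14078746  0.19949789] [-4.05454791e-01  1.51677669e-01  1.79517864e+00 -2.54509394e-04
  1.19473718e+00  4.64776351e-01] [ 9.39259730e-01  3.43207148e-01 -8.14810070e-05  8.58521262e-05]
```

View pics/c1.png

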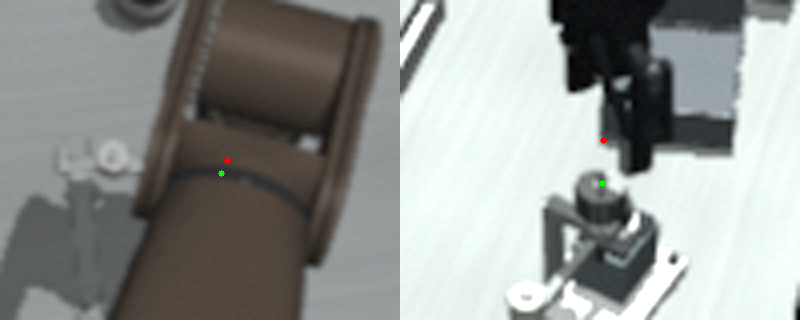

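Call:
servo_tool([
  [1,0,0,-0.3,0],
  [1,0,0,-0.6,0],
  [1,0,0,-0.9,0],
  [1,0,0,-1.2,0],
  [1,0,0,-1.45,0],
  [1,0,0,-1.65,0],
  [1,0,0,-1.8,0],
  [1,0,0,-1.88,0],
  [1,0,0,-1.88,0],
  [1,0,0,-1.88,0],
])

```text
time: 4.13
eef_pos: [0.5839, -0.1409, 0.1245]
tcp_rot: [0.939, 0.343, 0.0, 0.0]
contact_force: [-0.0, 0.7, -0.2]
opening: 1.002
```

Call:
servo_tool([
  [0.6,0,0,0,0],
  [0.5,0,0,0,0],
  [0.4,0,0,0,0],
  [0.3,0,0,0,0],
  [0.25,0,0,0,0],
  [0.25,0,0,0,0],
  [0.25,0,0,0,0],
  [0.25,0,0,0,0],
  [0.25,0,0,0,0],
  [0.25,0,0,0,0],
])

```text
time: 4.97
eef_pos: [0.5856, -0.1426, 0.126]
tcp_rot: [0.939, 0.343, 0.002, 0.003]
contact_force: [3.3, -4.4, 0.8]
opening: 0.41
```

Call:
servo_tool([
  [0.2,0.02,-0.02,0,1.2],
  [0.2,0.02,-0.02,0.01,2.4],
  [0.2,0.02,-0.02,0.015,3.6],
  [0.2,0.02,-0.02,0.02,4.8],
  [0.2,0.02,-0.02,0.025,6],
  [0.2,0.02,-0.02,0.03,7.2],
  [0.2,0.02,-0.02,0.04,8.4],
  [0.2,0.02,-0.02,0.045,9.6],
  [0.2,0.02,-0.02,0.05,10.8],
  [0.2,0.02,-0.02,0.05,12],
])

```text
time: 5.8
eef_pos: [0.5874, -0.1438, 0.1281]
tcp_rot: [0.64, 0.768, 0.004, 0.003]
contact_force: [3.5, -0.7, -2.0]
opening: 0.41
```

Call:
servo_tool([
  [0.2,0.02,0,0,1.2],
  [0.2,0.02,0,0.01,2.4],
  [0.2,0.02,0,0.015,3.6],
  [0.2,0.02,0,0.02,4.8],
  [0.2,0.02,0,0.025,6],
  [0.2,0.02,0,0.03,7.2],
  [0.2,0.02,0,0.04,8.4],
  [0.2,0.02,0,0.045,9.6],
  [0.2,0.02,0,0.05,10.8],
  [0.2,0.02,0,0.05,12],
])

```text
time: 6.63
eef_pos: [0.5893, -0.1429, 0.1302]
tcp_rot: [0.168, 0.986, 0.006, 0.002]
contact_force: [3.2, 3.4, 0.7]
opening: 0.41
```

Call:
servo_tool([
  [0.2,0,0,0,1.2],
  [0.2,0,0,0.01,2.4],
  [0.2,0,0,0.015,3.6],
  [0.2,0,0,0.02,4.8],
  [0.2,0,0,0.025,6],
  [0.2,0,0,0.03,7.2],
  [0.2,0,0,0.04,8.4],
  [0.2,0,0,0.045,9.6],
  [0.2,0,0,0.05,10.8],
  [0.2,0,0,0.05,12],
])

```text
time: 7.47
eef_pos: [0.5895, -0.141, 0.1323]
tcp_rot: [-0.35, 0.937, 0.008, 0.0]
contact_force: [0.1, 6.0, 1.0]
opening: 0.411
```

Call:
servo_tool([
  [0.8,0,0,0,0],
  [0.8,0,0,0,0],
  [0.8,0,0,0,0],
  [0.8,0,0,0,0],
  [0.8,0,0,0,0],
  [0.8,0,0,0,-1.2],
  [0.8,0,0,0,-2.4],
  [0.8,0,0,0,-3.6],
  [0.8,0,0,0,-4.8],
  [0.8,0,0,0,-6],
])

```text
time: 8.3
eef_pos: [0.5894, -0.1412, 0.1323]
tcp_rot: [-0.092, 0.996, 0.007, 0.002]
contact_force: [-0.2, 0.1, 0.1]
opening: 0.804
```

Call:
servo_tool([
  [0.8,0,0,0,-1.3],
  [0.8,0,0,0,-2.6],
  [0.8,0,0,0,-3.9],
  [0.8,0,0,0,-5.2],
  [0.8,0,0,0,-6.5],
  [0.8,0,0,0,-7.8],
  [0.8,0,0,0,-9.1],
  [0.8,0,0,0,-10.4],
  [0.8,0,0,0,-11.7],
  [0.8,0,0,0,-13],
])

```text
time: 9.13
eef_pos: [0.5894, -0.1415, 0.1323]
tcp_rot: [0.46, 0.888, 0.005, 0.006]
contact_force: [0.7, 0.6, 0.8]
opening: 0.798
```

Call:
servo_tool([
  [0.8,0,0,0,-1.3],
  [0.8,0,0,0,-2.6],
  [0.8,0,0,0,-3.9],
  [0.8,0,0,0,-5.2],
  [0.8,0,0,0,-6.5],
  [0.8,0,0,0,-7.8],
  [0.8,0,0,0,-9.1],
  [0.8,0,0,0,-10.4],
  [0.8,0,0,0,-11.7],
  [0.8,0,0,0,-13],
])

```text
time: 9.97
eef_pos: [0.5893, -0.1417, 0.1323]
tcp_rot: [0.867, 0.499, 0.001, 0.008]
contact_force: [0.0, 0.1, 0.3]
opening: 0.799
```

Call:
servo_tool([
  [0.8,0,0,0,-1.3],
  [0.8,0,0,0,-2.6],
  [0.8,0,0,0,-3.9],
  [0.8,0,0,0,-5],
  [0.5,0,0,0,-5],
  [0.3,0,0,0,-5],
  [0.2,0,0,0,-5],
  [0.2,0,0,0,-5],
  [0.2,0,0,0,-5],
  [0.2,0,0,0,-5],
])

```text
time: 10.8
eef_pos: [0.589, -0.1413, 0.1326]
tcp_rot: [0.954, 0.3, -0.001, 0.007]
contact_force: [-3.3, 2.6, 3.5]
opening: 0.415
```

Call:
servo_tool([
  [0.2,0,0,0,0],
  [0.2,0,0,0,0],
  [0.2,0,0,0.01,1.2],
  [0.2,0,0,0.01,2.4],
  [0.2,0,0,0.015,3.6],
  [0.2,0,0,0.02,4.8],
  [0.2,0,0,0.025,6],
  [0.2,0,0,0.03,7.2],
  [0.2,0,0,0.035,8.4],
  [0.2,0,0,0.04,9.6],
])

```text
time: 11.63
eef_pos: [0.5883, -0.1407, 0.1343]
tcp_rot: [0.748, 0.664, 0.002, 0.006]
contact_force: [-3.0, 3.8, 4.3]
opening: 0.409
```

Run:
```python
from h import *
P={n:ctrl.read_camera(n) for n in("top","side")}
s=ctrl.get_state();print(s["eef_pos"],s["qpos"],s["tcp_rot"],s["contact_force"])
save(P["side"],"s2.png")
f=cv2.resize(P["side"]["frame"][90:180,220:320,::-1],(600,540),interpolation=cv2.INTER_CUBIC);cv2.imwrite("pics/c2.png",f)
```

```text
[ 0.58829392 -0.14072208  0.13423307] [-0.40170789  0.22483999  1.83802446 -0.00184249  1.06720939 -0.27846933] [0.74900457 0.66253931 0.00175029 0.00554636] [-4.58179132  2.57206585  4.64681751]
```

View pics/c2.png

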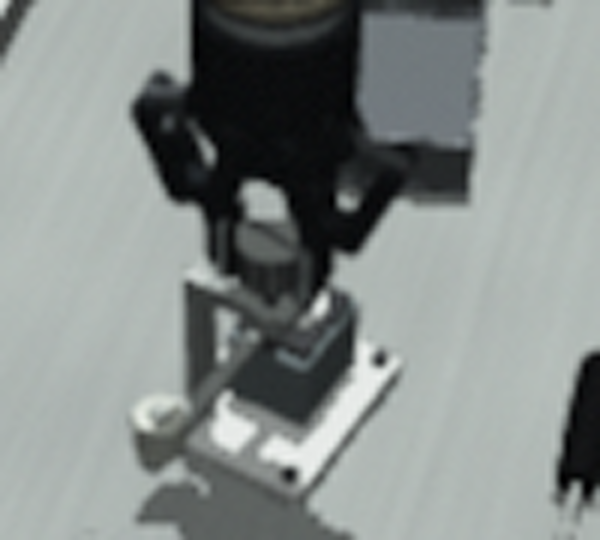

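Call:
servo_tool([
  [0.2,0,0,0.01,1.3],
  [0.2,0,0,0.01,2.6],
  [0.2,0,0,0.015,3.9],
  [0.2,0,0,0.02,5.2],
  [0.2,0,0,0.025,6.5],
  [0.2,0,0,0.03,7.8],
  [0.2,0,0,0.04,9.1],
  [0.2,0,0,0.045,10.4],
  [0.2,0,0,0.05,11.7],
  [0.2,0,0,0.055,13],
])

```text
time: 12.57
eef_pos: [0.5872, -0.1409, 0.1365]
tcp_rot: [0.273, 0.962, 0.004, 0.002]
contact_force: [-6.1, -0.1, 5.2]
opening: 0.406
```

Call:
servo_tool([
  [0.2,0,0,0.01,1.3],
  [0.2,0,0,0.01,2.6],
  [0.2,0,0,0.015,3.9],
  [0.2,0,0,0.02,5.2],
  [0.2,0,0,0.025,6.5],
  [0.2,0,0,0.03,7.8],
  [0.2,0,0,0.04,9.1],
  [0.2,0,0,0.045,10.4],
  [0.2,0,0,0.05,11.7],
  [0.2,0,0,0.055,13],
])

```text
time: 13.4
eef_pos: [0.5867, -0.1419, 0.1389]
tcp_rot: [-0.289, 0.957, 0.004, -0.001]
contact_force: [-3.4, -1.4, 2.6]
opening: 0.408
```

Call:
servo_tool([
  [0.8,0,0,0,0],
  [0.9,0,0,0,0],
  [1,0,0,0,0],
  [1,0,0,0,0],
  [1,0,0,0,0],
  [1,0,0,0.3,0],
  [1,0,0,0.7,0],
  [1,0,0,1.1,0],
  [1,0,0,1.5,0],
  [1,0,0,1.8,0],
])

```text
time: 14.23
eef_pos: [0.5874, -0.1421, 0.2135]
tcp_rot: [-0.289, 0.957, 0.003, -0.0]
contact_force: [0.4, 0.4, -0.2]
opening: 0.998
```

Call:
servo_tool([
  [0.5,0.2,0.15,0,-1],
  [0,0.5,0.4,0,-2],
  [0,0.8,0.7,0,-3],
  [0,1.1,0.95,0,-4],
  [0,1.4,1.2,0,-5],
  [0,1.7,1.45,0,-6],
  [0,1.95,1.64,0,-7.2],
  [0,1.95,1.64,0,-8.4],
  [0,1.95,1.64,0,-9.4],
  [0,1.95,1.64,0,-10],
])

```text
time: 15.07
eef_pos: [0.6657, -0.0762, 0.2141]
tcp_rot: [0.144, 0.99, 0.003, 0.001]
contact_force: [-0.1, -0.3, 1.0]
opening: 0.0
```

Call:
servo_tool([
  [0,0,0,-0.4,0],
  [0,0,0,-0.8,0],
  [0,0,0,-1.2,0],
  [0,0,0,-1.6,0],
  [0,0,0,-1.9,0],
  [0,0,0,-1.9,0],
  [0,0,0,-1.9,0],
  [0,0,0,-1.9,0],
  [0,0,0,-1.9,0],
  [0,0,0,-1.9,0],
])

```text
time: 15.9
eef_pos: [0.6665, -0.0764, 0.1396]
tcp_rot: [0.144, 0.99, 0.003, 0.002]
contact_force: [1.3, 0.7, 0.4]
opening: -0.003
```

Run:
```python
from h import *
P={n:ctrl.read_camera(n) for n in("top","side")}
s=ctrl.get_state();print(s["eef_pos"],s["qpos"],s["tcp_rot"],s["opening"])
c=[]
for n,(r,k) in(("top",(135,245)),("side",(95,215))):
    f=cv2.resize(P[n]["frame"][r:r+80,k:k+100,::-1],(400,320),interpolation=cv2.INTER_CUBIC)
    for X,col in((s["eef_pos"],(0,0,255)),(np.array([.6225,-.0635,.11]),(0,255,0)),(np.array([.587,-.142,.1695]),(255,0,0))):
        u=(proj(P[n],X)-[k,r])*4;cv2.circle(f,tuple(int(v) for v in u),2,col,-1)
    c.append(f)
cv2.imwrite("pics/c3.png",cv2.convertScaleAbs(np.hstack(c),alpha=1.4))
```

```text
[ 0.66615076 -0.07628981  0.13913071] [-0.26719147  0.35728953  1.66218723  0.00622824  1.11881793 -1.55144666] [0.14412162 0.98955464 0.00257833 0.00198287] 0.0021858422076992154
```

View pics/c3.png

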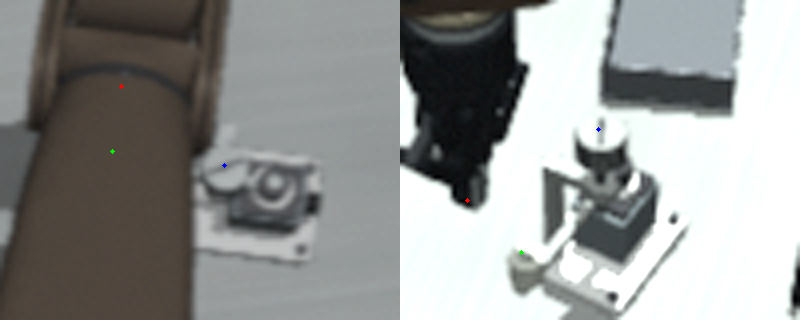

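Call:
servo_tool([
  [0,0,0,-0.3,0],
  [0,0,0,-0.6,0],
  [0,0,0,-0.9,0],
  [0,0,0,-1.1,0],
  [0,0,0,-1.1,0],
  [0,0,0,-1.1,0],
  [0,-0.15,0.04,-1.1,0],
  [0,-0.3,0.08,-1.1,0],
  [0,-0.4,0.12,-1.1,0],
  [0,-0.4,0.12,-1.1,0],
])

```text
time: 16.83
eef_pos: [0.6494, -0.071, 0.0956]
tcp_rot: [0.144, 0.99, 0.003, 0.002]
contact_force: [-0.6, 0.7, -0.1]
opening: -0.002
```

Call:
servo_tool([
  [0,-0.1,0.03,0,0],
  [0,-0.2,0.07,0,0.4],
  [0,-0.36,0.13,0,1],
  [0,-0.5,0.18,0,1.5],
  [0,-0.64,0.23,0,2],
  [0,-0.78,0.27,0,2.5],
  [0,-0.92,0.31,0,3],
  [0,-1.06,0.34,0,3.5],
  [0,-1.2,0.36,0,4],
  [0,-1.2,0.36,0,4],
])

```text
time: 17.67
eef_pos: [0.6016, -0.0569, 0.0965]
tcp_rot: [-0.03, 1.0, 0.002, 0.003]
contact_force: [2.6, -1.4, -0.4]
opening: 0.003
```

Run:
```python
from h import *
P={n:ctrl.read_camera(n) for n in("side",)}
s=ctrl.get_state();print(s["eef_pos"],s["tcp_rot"],s["contact_force"])
f=cv2.resize(P["side"]["frame"][95:185,205:305,::-1],(600,540),interpolation=cv2.INTER_CUBIC)
u=(proj(P["side"],np.array([.5775,-.0582,.11]))-[205,95])*6;cv2.circle(f,tuple(int(v) for v in u),3,(0,255,0),-1)
cv2.imwrite("pics/c4.png",f)
```

```text
[ 0.60205046 -0.0569738   0.09649694] [-0.02955557  0.99955568  0.00238526  0.00303638] [ 2.91949    -0.37751131 -0.22415383]
```

View pics/c4.png

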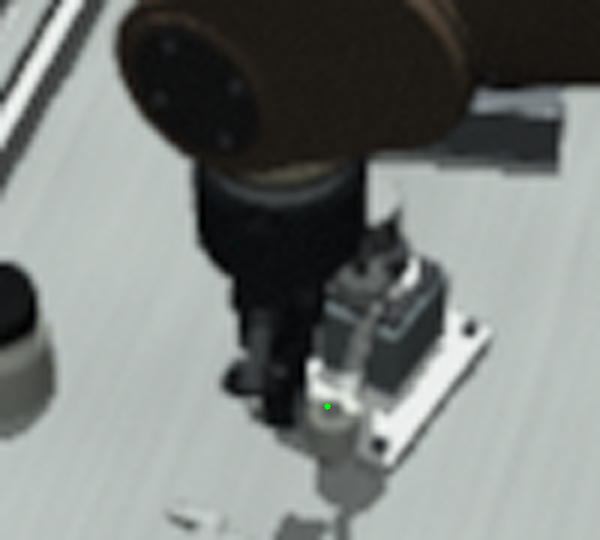

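Call:
servo_tool([
  [0,-0.15,0.01,0,0.5],
  [0,-0.3,0.03,0,1],
  [0,-0.45,0.03,0,1.5],
  [0,-0.59,0.025,0,2],
  [0,-0.73,0.01,0,2.5],
  [0,-0.88,0,0,3],
  [0,-1.02,-0.03,0,3.5],
  [0,-1.16,-0.05,0,4],
  [0,-1.16,-0.05,0,4],
  [0,-1.16,-0.05,0,4],
])

```text
time: 18.55
eef_pos: [0.5568, -0.0592, 0.0972]
tcp_rot: [-0.202, 0.979, 0.002, 0.004]
contact_force: [4.0, -0.3, -0.3]
opening: -0.002
```

Run:
```python
from h import *
P=ctrl.read_camera("side")
s=ctrl.get_state();print(s["time"],s["eef_pos"],s["tcp_rot"],s["contact_force"])
r=ctrl.masks_of(P,"roller");print([(x["conf"],x["extent"]) for x in r[:2]]) 
f=cv2.resize(P["frame"][95:185,205:305,::-1],(600,540),interpolation=cv2.INTER_CUBIC)
for t,c in((30,(0,0,255)),(40,(0,255,0)),(50,(255,0,0))):
    a=np.radians(73.3+t);u=(proj(P,np.array([.585+.13*np.cos(a),-.188+.13*np.sin(a),.11]))-[205,95])*6;cv2.circle(f,tuple(int(v) for v in u),3,c,-1)
cv2.imwrite("pics/c5.png",f)
```

```text
18.6 [ 0.55680748 -0.05914827  0.09720406] [-0.20176351  0.97942379  0.00239558  0.00384502] [ 4.1465247  -0.2798909   0.69923622]
[]
```

View pics/c5.png

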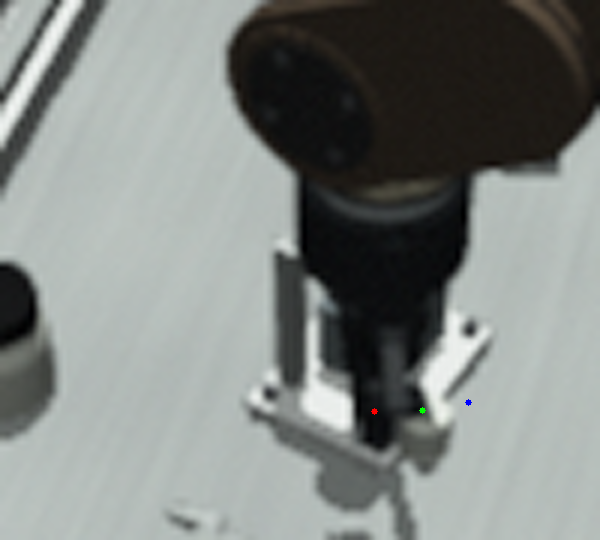

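Call:
servo_tool([
  [0,0,0,0,0],
  [0,0,0,0,0],
  [0,0,0,0,0],
  [0,0,0,0,0],
  [0,0,0,0,0],
  [0,0,0,0,0],
  [0,0,0,0,0],
  [0,0,0,0,0],
  [0,0,0,0,0],
  [0,0,0,0,0],
])

```text
time: 19.48
eef_pos: [0.5568, -0.0591, 0.0972]
tcp_rot: [-0.202, 0.979, 0.002, 0.004]
contact_force: [3.1, -0.3, 0.0]
opening: 0.003
```

Call:
servo_tool([
  [0,0.14,0.02,0,-0.5],
  [0,0.28,0.05,0,-1],
  [0,0.43,0.06,0,-1.5],
  [0,0.57,0.07,0,-2],
  [0,0.71,0.08,0,-2.5],
  [0,0.86,0.08,0,-3],
  [0,1.01,0.07,0,-3.5],
  [0,1.16,0.05,0,-4],
  [0,1.3,0.03,0,-4.5],
  [0,1.44,0,0,-5],
])

```text
time: 20.32
eef_pos: [0.614, -0.0585, 0.097]
tcp_rot: [0.016, 1.0, 0.002, 0.003]
contact_force: [2.9, 1.4, 1.4]
opening: -0.0
```

Call:
servo_tool([
  [0,0.14,-0.04,0,-0.5],
  [0,0.28,-0.08,0,-1],
  [0,0.42,-0.13,0,-1.5],
  [0,0.56,-0.18,0,-2],
  [0,0.7,-0.22,0,-2.5],
  [0,0.85,-0.26,0,-3],
  [0,1.0,-0.3,0,-3],
  [0,1.2,-0.36,0,-3],
  [0,1.4,-0.4,0,-3],
  [0,1.4,-0.4,0,-3],
])

```text
time: 21.15
eef_pos: [0.671, -0.075, 0.0969]
tcp_rot: [0.146, 0.989, 0.002, 0.003]
contact_force: [-0.0, -1.0, 0.3]
opening: 0.003
```

Call:
servo_tool([
  [0,0,0,0.3,0],
  [0,0,0,0.7,0],
  [0,0,0,1.1,0],
  [0,0,0,1.6,0],
  [0,0.3,0.3,2.2,0],
  [0,0.6,0.8,2.8,0],
  [0,0.8,1.5,3.3,0],
  [0,1,2.2,3.5,0],
  [0,1,3,3.5,0],
  [0,1,3.5,3.5,0],
])

```text
time: 21.98
eef_pos: [0.7113, 0.0679, 0.2396]
tcp_rot: [0.145, 0.989, 0.002, 0.005]
contact_force: [0.4, -0.3, -1.0]
opening: -0.001
```

Run:
```python
from h import *
P={n:ctrl.read_camera(n) for n in("top","side")}
s=ctrl.get_state();print(s["time"],s["eef_pos"],s["contact_force"])
c=[]
for n,(r,k) in(("top",(135,245)),("side",(95,205))):
    f=cv2.resize(P[n]["frame"][r:r+80,k:k+100,::-1],(400,320),interpolation=cv2.INTER_CUBIC)
    for X,col in((np.array([.6225,-.0635,.11]),(0,255,0)),(np.array([.587,-.142,.1695]),(255,0,0))):
        u=(proj(P[n],X)-[k,r])*4;cv2.circle(f,tuple(int(v) for v in u),2,col,-1)
    c.append(f)
cv2.imwrite("pics/c6.png",cv2.convertScaleAbs(np.hstack(c),alpha=1.3))
```

```text
22.0833 [0.71053488 0.06874761 0.23813773] [ 0.2258915  -0.1464913   0.21705871]
```

View pics/c6.png

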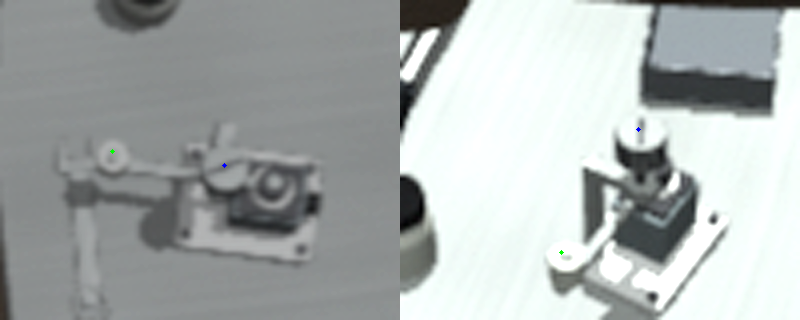

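```bash
python3 -c "
from plant import ctrl
print(ctrl.sign_off())"
```

```text
the job is handed in; nothing more can be done
None
```

The job is done and handed in at about 22 s of the 69 s allowed; `sign_off` gives no verdict.

- **Lock screw:** I unscrewed it about 360° (about 6.3 rad) anticlockwise, in two grips of about 180° each. The grip held about 35 mm throughout. In the final pictures the head stands at the height a full turn should give. The stem tip itself was not seen; it counts as clear from 5.6 rad.
- **Roller arm:** With the shut fingers I pushed it to about 40° and held it there for about 1.1 s. The side picture put the roller on the 40° mark, short of the 60° stop. The push force was about 4 N.
- **Return:** I backed off along the same arc, and the last pictures show the roller at its rest position. The gripper is clear of everything, with a contact force near zero.

The trip itself was not read directly; I inferred it from the arm angle. The network's roller mask found nothing in the 40° picture, so I judged the angle from the calibrated projection and the tool pose. The knob was about 3 mm from my first camera estimate, and I corrected for that before pushing. I did not touch the whisker switch or the other things on the bench.

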